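Book the inspected drive on the keypad

ROBOT

A 6-joint arm with a two-finger parallel gripper is mounted at the origin on the work surface. World frame = base frame: x ahead of the robot, y to its left, z up, the work surface at z = 0. Lengths are in m, angles in rad, forces in N, time in s.
With the tool pointing down it reaches from about 0.375 to 0.975 m from the base axis. Payload 3.8 kg.
Tool frame: the origin (TCP) lies on the mounting face of the last link; the fingertips stand 173 mm ahead of it and the grasp point (between the pads) lies 155 mm ahead of it; z points along the fingers, y is the direction in which the jaws open and shut (so a half turn about z gives the same grasp; the last joint's range is limited). The gripper opens to 85 mm and grips with 20 to 120 N. Pads are 22 mm wide; open, the fingers measure 114 mm over their backs; the gripper's body (76 mm by 85 mm) begins 54 mm behind the grasp point. The pads swing forward as they close: fully open they stand 13 mm farther back than shut.
Start: joints at [1.267, 0.264, 1.604, -0, 1.274, -0.037], TCP at [0.178, 0.651, 0.405] pointing down, gripper open.
Joint ranges: [-2.63, 2.63], [-0.94, 2.18], [0.31, 2.57], [-1.31, 4.45], [0, 2.66], [-2.55, 2.55]. Speed limits (rad/s): [2.57, 2.57, 3.14, 3.14, 3.14, 3.14].

INTERFACE

Orientations are given as a rotation vector (axis times angle).
In Python, from workcell import bot, imaging, order gives the robot as it stands. The module is installed in compiled form; this text tells all that it offers.
- The arm moves only by the shell command python3 -m creep 'ROWS' [OPENING] [FORCE]. ROWS is JSON, a list of rows, each an object with "slide": the shift along the tool's x, y, z each as a share of 25 mm, from -1 to 1, a list of three; "angular": the turn, a rotation vector about the tool's x, y, z each as a share of 4 degrees, from -1 to 1, a list of three. A call has 1 to 5 rows; each row shifts and turns the commanded pose from where the row before left it, along the tool's axes as they then stand; what a row does not reach is not made up. A row lasts 1/12 s, in which the tool goes at most 41.7 mm and 7.16 degrees, less where a joint would pass 70% of its speed; a pose out of reach is approached as far as the arm can. A call with a number of a shift or a turn outside -1 to 1 is refused whole. A call with a gripper value outside its range is refused whole. OPENING is the closure, from -1 (fully open) to 1 (shut), set as the call begins (- or left out, the last holds). The fingers move at their own pace and stop on an object; FORCE is the grip in N (left out, the last holds). Time passes only in rows, so rows that do not move let the fingers close. It gives the time, the measured TCP pose, the force and the opening at its end, in the units of the state.
- bot.read_state(): the state, without advancing time (a new reading comes with each control period).
- imaging.read_camera(name): name is "side" or "top"; returns (picture, depth): 420x560x3 uint8, red, green, blue; 420x560 float32, m along the optical axis (not along the pixel's ray), 0 where there is no reading.
- imaging.camera_model(name): a dict with "fovy" (degrees; the focal length in pixels is half the picture's height over the tangent of half this angle, whatever the lens; pixels are square), "cx", "cy" (the principal point, pixels), "k1" (the pictures are not rectified: a ray, as slopes to the right and down, at radius r is drawn at 1 + k1 r^2 times it, then the intrinsics apply), "camera_from_world" (4x4, takes a point from world to camera coordinates). Camera axes: x right, y down, z forward; pixel columns grow to the right and rows downward; lengths in m; the calibration is good to about 2 mm. A picture is of the moment at which its call begins. camera_model takes no time and is no camera call.
- order.finish_job(): hands the job in, once; it reports no verdict.
The state is a dict: "time": time; "q": joint angles; "joint_vel": joint speeds; "joint_torque": joint torques, N m; "tool_pos": TCP position; "tcp_rot": TCP orientation; "wrist_force": force on the tool from outside, world axes, zero at the start; "torque": the same for the moment, N m; "width": opening from 0.0 (shut) to 1.0 (fully open).
Only numpy, scipy, OpenCV 4.12 (cv2) and the standard library are available. Lean on these libraries where they do the work, as an engineer would, in place of code of your own. Each camera call takes 0.05 s, during which the arm holds its last target.

TASK

The drive under the microscope has been inspected: book it on the keypad. With the fingertips, lightly press the key of the same colour as that drive's round sticker fully down and let it come up, then press the long white enter bar fully down and let it come up. Grasp nothing, press no other key, do not shift the keypad, and leave the drives, the microscope and everything else on the bench where they are.

Things in the scene. Friction and masses are not known exactly. Their poses are not given: they have to be found in the camera images.
- drive_red: open hard-disk drive, loose, 147 x 102 x 26 mm, bare aluminium casting with the mirror-like platter and head arm showing, with a red round sticker 26 mm across on its top. Origin: centre of its underside; x runs along its length from the sticker end (sticker centre at x -50, y +24 mm, 25 mm up) to the platter end, z up.
- drive_yellow: open hard-disk drive, loose, 147 x 102 x 26 mm, bare aluminium casting with the mirror-like platter and head arm showing, with a yellow round sticker 26 mm across on its top. Origin: centre of its underside; x runs along its length from the sticker end (sticker centre at x -50, y +24 mm, 25 mm up) to the platter end, z up.
- drive_green: open hard-disk drive, loose, 147 x 102 x 26 mm, bare aluminium casting with the mirror-like platter and head arm showing, with a green round sticker 26 mm across on its top. Origin: centre of its underside; x runs along its length from the sticker end (sticker centre at x -50, y +24 mm, 25 mm up) to the platter end, z up.
- drive_blue: open hard-disk drive, loose, 147 x 102 x 26 mm, bare aluminium casting with the mirror-like platter and head arm showing, with a blue round sticker 26 mm across on its top. Origin: centre of its underside; x runs along its length from the sticker end (sticker centre at x -50, y +24 mm, 25 mm up) to the platter end, z up.
- lens (a point): centre of the lower face of the microscope's lens, 118 mm above the bench. The drive being inspected lies beneath it: that drive's centre is within 25 mm of this point, seen from above; the other three drives are more than 250 mm away.
- scope: stereo microscope on a boom stand, fixed: white base plate 240 x 170 mm and steel post at the left of the bench, horizontal boom 290 mm up carrying the head (eyepieces 420 mm up, pointing towards the robot) over the drive being inspected. Origin: on the bench straight below the lens; the post stands at x +30, y +240 mm. To be left alone.
- keypad: inspection keypad, loose on rubber feet, 1 to 1.6 kg: grey housing 170 (x) x 220 (y) mm, key deck 30 mm up, display strip (x +43 to +85 mm) 49 mm up. Origin: centre of its underside; x from front edge to display, z up. Far row, x +15: red, yellow, green, blue keys at y +60, +20, -20, -60 mm. Front row, x -35: dark cancel key at y +60, white enter bar at y -20. Turned up to 20 degrees.
- key_red (a joint): the red key, square cap 20 x 20 mm standing 10 mm above the key deck, going straight down. Its joint value is how far it is pressed, in m: 0 when up, 0.005 when fully down; it counts as pressed from 0.003. Springs back by itself; starts to move at about 1 N, fully down at about 3.5 N.
- key_yellow (a joint): the yellow key, square cap 20 x 20 mm standing 10 mm above the key deck, going straight down. Its joint value is how far it is pressed, in m: 0 when up, 0.005 when fully down; it counts as pressed from 0.003. Springs back by itself; starts to move at about 1 N, fully down at about 3.5 N.
- key_green (a joint): the green key, square cap 20 x 20 mm standing 10 mm above the key deck, going straight down. Its joint value is how far it is pressed, in m: 0 when up, 0.005 when fully down; it counts as pressed from 0.003. Springs back by itself; starts to move at about 1 N, fully down at about 3.5 N.
- key_blue (a joint): the blue key, square cap 20 x 20 mm standing 10 mm above the key deck, going straight down. Its joint value is how far it is pressed, in m: 0 when up, 0.005 when fully down; it counts as pressed from 0.003. Springs back by itself; starts to move at about 1 N, fully down at about 3.5 N.
- key_cancel (a joint): the dark grey cancel key with a white cross, cap 20 x 20 mm standing 10 mm above the deck; to be left alone. Its joint value is how far it is pressed, in m: 0 when up, 0.005 when fully down; it counts as pressed from 0.003. Springs back by itself; starts to move at about 1 N, fully down at about 3.5 N.
- key_enter (a joint): the long white enter bar, cap 20 (x) x 100 (y) mm standing 10 mm above the deck, going straight down without tilting. Its joint value is how far it is pressed, in m: 0 when up, 0.005 when fully down; it counts as pressed from 0.003. Springs back by itself; starts to move at about 1 N, fully down at about 3.5 N.
- key_red_top (a point): centre of the top face of the red key, 40 mm above the bench when up; goes down with it.
- key_yellow_top (a point): centre of the top face of the yellow key, 40 mm above the bench when up; goes down with it.
- key_green_top (a point): centre of the top face of the green key, 40 mm above the bench when up; goes down with it.
- key_blue_top (a point): centre of the top face of the blue key, 40 mm above the bench when up; goes down with it.
- key_cancel_top (a point): centre of the top face of the cancel key, 40 mm above the bench when up; goes down with it.
- key_enter_top (a point): centre of the top face of the white enter bar, 40 mm above the bench when up; goes down with it.
- driver: screwdriver with an orange handle, 160 mm, lying loose on the bench; origin near its middle, x along it. To be left alone.
- jar: amber glass jar with white cap, 52 mm across, 60 mm tall, loose; origin under its centre. To be left alone.
- blower: black rubber dust-blower bulb standing on its foot, 58 mm across, 115 mm tall, loose; origin under its centre. To be left alone.
- tray: black tray 100 x 200 x 22 mm with head-stack parts, fixed at the back of the bench; origin under its centre. To be left alone.
Mind the look-alikes: they are no part of the job. Leave any purple or turquoise look-alike of the drive_red alone.

How it is judged:
On the way, in this order (a step that is already met when the one before it is completed fails the run):
1. the key of the inspected drive's colour is pressed with the fingers (3 mm or more), the enter bar being up (((horizontal distance between drive_red and lens below 0.06 m and value of joint key_red above 0.003 m) or (horizontal distance between drive_yellow and lens below 0.06 m and value of joint key_yellow above 0.003 m) or (horizontal distance between drive_green and lens below 0.06 m and value of joint key_green above 0.003 m) or (horizontal distance between drive_blue and lens below 0.06 m and value of joint key_blue above 0.003 m)) and value of joint key_enter below 0.001 m and contact force between the fingers and keypad above 0.3 N), for 0.05 s.
2. that key is up again, and the enter bar is pressed with the fingers (3 mm or more) (value of joint key_enter above 0.003 m and contact force between the fingers and keypad above 0.3 N and value of joint each of key_red, key_yellow, key_green, key_blue below 0.001 m), for 0.05 s.
At the end, for the whole second after the job is handed in: All keys are up (within 1 mm), the keypad is within 10 mm of where it stood and at rest, a drive is still under the lens, the drives are within 5 mm and the screwdriver, jar and blower within 8 mm of where they were (value of joint each of key_red, key_yellow, key_green, key_blue, key_cancel, key_enter below 0.001 m and distance of each of drive_red, drive_yellow, drive_green, drive_blue from where it was at the start of the episode below 0.005 m and distance of each of driver, jar, blower from where it was at the start of the episode below 0.008 m and distance of keypad from where it was at the start of the episode below 0.01 m and linear speed of keypad below 0.01 m/s and horizontal distance between any of drive_red, drive_yellow, drive_green, drive_blue and lens below 0.06 m); the robot touches nothing.
It fails at once if the cancel key, or a colour key other than the inspected drive's, is pressed (1.5 mm or more) (value of joint key_cancel above 0.0015 m or (not (horizontal distance between drive_red and lens below 0.06 m) and value of joint key_red above 0.0015 m) or (not (horizontal distance between drive_yellow and lens below 0.06 m) and value of joint key_yellow above 0.0015 m) or (not (horizontal distance between drive_green and lens below 0.06 m) and value of joint key_green above 0.0015 m) or (not (horizontal distance between drive_blue and lens below 0.06 m) and value of joint key_blue above 0.0015 m)).
It fails at once if the keypad is pressed hard (more than 20 N) (contact force between any of the fingers, the arm and keypad above 20 N).
It fails at once if the keypad is shifted or lifted (10 mm) (distance of keypad from where it was at the start of the episode above 0.01 m).
It fails at once if a drive (5 mm), the screwdriver, jar or blower (8 mm) is shifted or lifted (distance of any of drive_red, drive_yellow, drive_green, drive_blue from where it was at the start of the episode above 0.005 m or distance of any of driver, jar, blower from where it was at the start of the episode above 0.008 m).
It fails at once if the robot bumps the microscope or the tray of parts (2 N) (contact force between any of the fingers, the arm and scope above 2 N or contact force between any of the fingers, the arm and tray above 2 N).
It also fails if it takes over 38 s, if anything falls off the work surface, if the arm or the gripper's body presses on something with over 40 N, if the wrist force passes 120 N, or if a joint passes its speed limit or range.

## Working session

There is one attempt and no reset: what is moved stays moved. The work goes in short steps, Python scripts to look and compute and a shell command to move; the robot and the scene stay as the last step left them, time stands still between calls to the robot, and variables do not carry over. Pictures are saved under pics/ and viewed, and the job is handed in when it is done.

```bash
mkdir -p pics; python3 - <<'E'
from workcell import bot, imaging
import numpy as np, cv2
print(bot.read_state())
for n in("top","side"):
    p,d=imaging.read_camera(n); np.savez(f"{n}0.npz",p=p,d=d)
    cv2.imwrite(f"pics/{n}0.png",cv2.cvtColor(p,cv2.COLOR_RGB2BGR)); print(n,imaging.camera_model(n))
E
```

```text
{'time': 0.0, 'q': array([ 1.26711130e+00,  2.64780714e-01,  1.60536624e+00, -2.97652780e-06,
        1.27370010e+00, -3.68989824e-02]), 'joint_vel': array([ 0.00046799,  0.00056924, -0.0009238 ,  0.00086999, -0.00026434,
        0.00117855]), 'joint_torque': array([ 2.17163150e-03, -5.15114272e+01, -3.67310071e+01,  3.03409779e-04,
        1.27075537e-02,  8.78327651e-07]), 'tool_pos': array([0.17785275, 0.65079849, 0.40334721]), 'tcp_rot': array([-0.41777279, -3.11330618,  0.00349031]), 'wrist_force': array([ 0.33037724,  0.09612847, -0.10536145]), 'torque': array([-0.04974443, -0.02526877,  0.01267382]), 'width': 1.002860344014952}
top {'fovy': 53.89300807289924, 'cx': 284.95682278297454, 'cy': 213.00501673102227, 'k1': -0.07555087045025707, 'camera_from_world': array([[ 0.0079175 , -0.9999268 ,  0.0091488 , -0.04407622],
       [-0.98715256, -0.00927579, -0.15951108,  0.54527717],
       [ 0.15958427, -0.00776834, -0.98715374,  1.12082891],
       [ 0.        ,  0.        ,  0.        ,  1.        ]])}
side {'fovy': 48.85223583865003, 'cx': 283.52871230080245, 'cy': 207.3054758828296, 'k1': 0.05111640852870543, 'camera_from_world': array([[ 0.97140983, -0.23654894, -0.02018779, -0.49553436],
       [-0.19141005, -0.73005485, -0.65603514,  0.16418309],
       [ 0.14044622,  0.64114313, -0.7544603 ,  1.26781406],
       [ 0.        ,  0.        ,  0.        ,  1.        ]])}
```

View pics/top0.png

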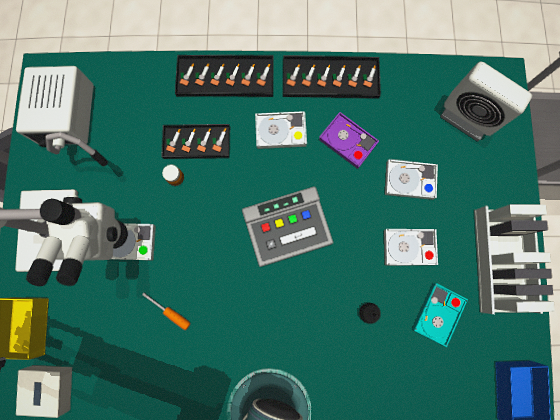

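View pics/side0.png

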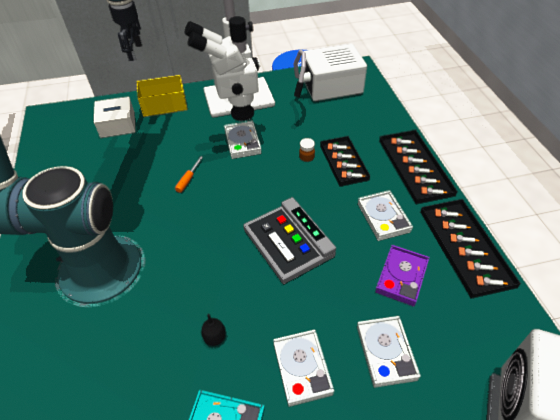

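The top view shows the green-stickered drive at (135,242), sticker (143,250), under the microscope head at (75,235). The keypad is at (287,226), with the green key at (293,219) and the enter bar at (298,236).

Candidates for the inspected drive: green (143,250), yellow (280,128), blue (411,178) and red (411,246), plus the purple (349,138) and turquoise (440,314) look-alikes. I choose green because it is the only one under the lens. Candidate keys are red (266,227), yellow (279,223), green (293,219), blue (306,215), cancel (271,243) and enter (298,236).

```bash
cat > h.py <<'E'
import numpy as np, cv2
from workcell import imaging
def K(n):
    m=imaging.camera_model(n); f=210/np.tan(np.radians(m['fovy']/2)); return m,f
def ray(n,u,v):
    m,f=K(n); xd=np.array([(u-m['cx'])/f,(v-m['cy'])/f]); x=xd.copy()
    for _ in range(30): x=xd/(1+m['k1']*(x@x))
    T=m['camera_from_world']; R=T[:3,:3]; return -R.T@T[:3,3], R.T@np.array([x[0],x[1],1])
def onz(n,u,v,z):
    o,d=ray(n,u,v); return o+d*(z-o[2])/d[2]
def proj(n,P):
    m,f=K(n); p=m['camera_from_world']@np.r_[P,1]; x=p[:2]/p[2]; x=x*(1+m['k1']*(x@x)); return x*f+[m['cx'],m['cy']]
E
python3 - <<'E'
from h import *
for n,box in(("top",(232,180,342,270)),("side",(240,190,340,285))):
    p=np.load(f"{n}0.npz")['p']; h=cv2.cvtColor(p,cv2.COLOR_RGB2HSV).astype(int)
    x0,y0,x1,y1=box
    for c,lo,hi in(("yellow",22,36),("green",45,80),("blue",105,130),("red",-8,8)):
        H=h[...,0].copy(); H[H>170]-=180
        m=((H>=lo)&(H<=hi)&(h[...,1]>150)&(h[...,2]>110)); mm=np.zeros_like(m); mm[y0:y1,x0:x1]=m[y0:y1,x0:x1]
        k,l,s,ce=cv2.connectedComponentsWithStats(mm.astype(np.uint8))
        for i in range(1,k):
            if s[i,4]>20: print(n,c,s[i,4],ce[i].round(1),onz(n,*ce[i],.040).round(4))
    m=((h[...,1]<30)&(h[...,2]>215)); mm=np.zeros_like(m); mm[y0:y1,x0:x1]=m[y0:y1,x0:x1]
    k,l,s,ce=cv2.connectedComponentsWithStats(mm.astype(np.uint8))
    for i in range(1,k):
        if s[i,4]>40: print(n,"white",s[i,4],ce[i].round(1),onz(n,*ce[i],.040).round(4))
t=np.load("top0.npz")['p']; s=np.load("side0.npz")['p']
a=cv2.resize(t[180:270,237:337],(500,450),interpolation=cv2.INTER_CUBIC)
b=cv2.resize(s[100:160,215:275],(300,300),interpolation=cv2.INTER_CUBIC)
im=np.zeros((450,800,3),np.uint8); im[:,:500]=a; im[:300,500:]=b
cv2.imwrite("pics/crop.png",im[...,::-1])
E
```

```text
top yellow 61 [278.9 222.8] [ 0.5182 -0.0225  0.04  ]
top green 55 [292.2 218.5] [ 0.5309 -0.06    0.04  ]
top blue 58 [305.8 214.3] [ 0.543  -0.0983  0.04  ]
top red 61 [265.2 226.9] [0.5062 0.0158 0.04  ]
top white 192 [297.6 235.2] [ 0.4836 -0.0753  0.04  ]
side yellow 57 [288.6 228.1] [ 0.519  -0.0267  0.04  ]
side green 24 [315.5 232.8] [ 0.5872 -0.0616  0.04  ]
side green 55 [296.2 237.4] [ 0.5313 -0.0637  0.04  ]
side blue 62 [304.3 247.6] [ 0.5436 -0.1026  0.04  ]
side red 55 [281.1 218.9] [0.5065 0.0108 0.04  ]
side white 198 [281.  245.6] [ 0.4843 -0.0804  0.04  ]
```

View pics/crop.png

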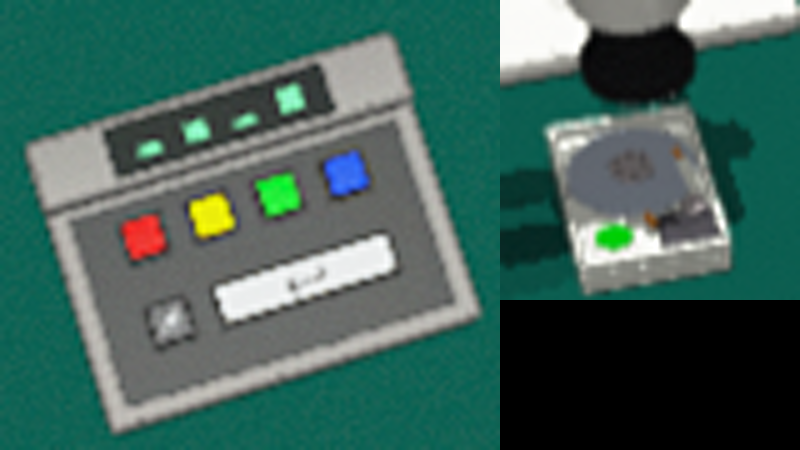

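The crop shows the green sticker at (614,236) on the drive under the lens, so green is the key. The key row is red, yellow, green (277,194), blue, and the enter bar is at (305,278). Next I work out the clearances and the path.

```bash
python3 - <<'E'
from h import *
from scipy.spatial.transform import Rotation as R
print("grip proj",proj("top",[.178,.651,.25]),proj("top",[.178,.651,.405]),proj("side",[.178,.651,.25]))
print("sticker",onz("top",143,250,.025))
for n in("top","side"):
    d=np.load(n+"0.npz")['d'];m,f=K(n);T=m['camera_from_world']
    P=[]
    for v in range(0,420,2):
        for u in range(0,560,2):
            if d[v,u]>0:
                o,r=ray(n,u,v); P.append(np.r_[o+r*d[v,u],u,v])
    P=np.array(P); np.save(n+"P.npy",P)
    s=P[(P[:,2]>.08)&(P[:,1]>.2)&(P[:,0]>0.1)&(P[:,0]<.75)&(P[:,1]<.75)]
    for zl in np.arange(.1,.6,.05):
        q=s[(s[:,2]>=zl)&(s[:,2]<zl+.05)]
        if len(q): print(n,round(zl,2),len(q),q[:,:2].min(0).round(3),q[:,:2].max(0).round(3))
r=R.from_rotvec([-0.41777279,-3.11330618,0.00349031]).as_matrix(); print(r.round(3))
E
```

```text
grip proj [-15.89166172 353.84749761] [-68.40475682 366.10826924] [135.57210602  50.90187709]
sticker [0.43835214 0.36331801 0.025     ]Traceback (most recent call last):
  File "<stdin>", line 11, in <module>
  File "h.py", line 6, in ray
    m,f=K(n); xd=np.array([(u-m['cx'])/f,(v-m['cy'])/f]); x=xd.copy()
        ~^^^
  File "h.py", line 4, in K
    m=imaging.camera_model(n); f=210/np.tan(np.radians(m['fovy']/2)); return m,f
ValueError: time passes only in moves, steps and waits
```

```bash
sed -i 's/^def K/import functools\n@functools.lru_cache(None)\ndef K/' h.py; python3 - <<'E'
from h import *
from scipy.spatial.transform import Rotation as R
for n in("top","side"):
    d=np.load(n+"0.npz")['d']
    P=[]
    for v in range(0,420,3):
        for u in range(0,560,3):
            if d[v,u]>0:
                o,r=ray(n,u,v); P.append(np.r_[o+r*d[v,u],u,v])
    P=np.array(P); np.save(n+"P.npy",P)
    s=P[(P[:,2]>.08)&(P[:,1]>.2)&(P[:,0]>0.1)&(P[:,0]<.75)&(P[:,1]<.75)]
    for zl in np.arange(.1,.6,.05):
        q=s[(s[:,2]>=zl)&(s[:,2]<zl+.05)]
        if len(q): print(n,round(zl,2),len(q),q[:,:2].min(0).round(3),q[:,:2].max(0).round(3))
r=R.from_rotvec([-0.41777279,-3.11330618,0.00349031]).as_matrix(); print(r.round(3))
E
```

```text
top 0.1 45 [0.44  0.375] [0.736 0.644]
top 0.15 39 [0.444 0.369] [0.698 0.649]
top 0.2 60 [0.404 0.356] [0.713 0.648]
top 0.25 172 [0.156 0.355] [0.547 0.634]
top 0.3 68 [0.397 0.366] [0.519 0.606]
top 0.35 199 [0.372 0.359] [0.499 0.453]
top 0.4 193 [0.342 0.36 ] [0.504 0.454]
side 0.1 34 [0.437 0.369] [0.707 0.594]
side 0.15 45 [0.435 0.367] [0.703 0.581]
side 0.2 62 [0.165 0.352] [0.708 0.691]
side 0.25 131 [0.149 0.353] [0.566 0.709]
side 0.3 120 [0.146 0.363] [0.522 0.712]
side 0.35 157 [0.14  0.355] [0.512 0.649]
side 0.4 110 [0.139 0.354] [0.506 0.646]
[[-0.965  0.264 -0.001]
 [ 0.264  0.965 -0.002]
 [ 0.    -0.002 -1.   ]]
```

```bash
python3 -m creep '[{"slide":[-0.24,-0.95,0],"angular":[0,0,0]},{"slide":[-0.24,-0.95,0],"angular":[0,0,0]},{"slide":[-0.24,-0.95,0],"angular":[0,0,0]},{"slide":[-0.24,-0.95,0],"angular":[0,0,0]},{"slide":[-0.24,-0.95,0],"angular":[0,0,0]}]' 1 20
```

```text
time: 0.52
tool_pos: [0.1754, 0.5273, 0.4039]
tcp_rot: [-0.417, -3.113, 0.002]
wrist_force: [0.1, -0.0, 0.3]
width: 0.298
```

```bash
python3 -m creep '[{"slide":[-0.24,-0.95,0],"angular":[0,0,0]},{"slide":[-0.24,-0.95,0],"angular":[0,0,0]},{"slide":[-0.24,-0.95,0],"angular":[0,0,0]},{"slide":[-0.24,-0.95,0],"angular":[0,0,0]},{"slide":[-0.24,-0.95,0],"angular":[0,0,0]}]'
```

```text
time: 0.93
tool_pos: [0.1729, 0.4048, 0.4041]
tcp_rot: [-0.417, -3.113, 0.002]
wrist_force: [0.3, -0.7, 0.7]
width: 0.002
```

```bash
python3 -m creep '[{"slide":[-0.43,-0.71,0],"angular":[0,0,0]},{"slide":[-0.43,-0.71,0],"angular":[0,0,0]},{"slide":[-0.43,-0.71,0],"angular":[0,0,0]},{"slide":[-0.74,-0.42,0],"angular":[0,0,0]},{"slide":[-0.74,-0.42,0],"angular":[0,0,0]}]'
```

```text
time: 1.35
tool_pos: [0.2203, 0.3151, 0.4043]
tcp_rot: [-0.416, -3.114, 0.0]
wrist_force: [0.8, 0.5, 0.7]
width: -0.0
```

```bash
python3 -m creep '[{"slide":[-0.74,-0.42,0],"angular":[0,0,0]},{"slide":[-0.74,-0.42,0],"angular":[0,0,0]},{"slide":[-0.74,-0.58,0],"angular":[0,0,0]},{"slide":[-0.74,-0.58,0],"angular":[0,0,0]},{"slide":[-0.74,-0.58,0],"angular":[0,0,0]}]'
```

```text
time: 1.77
tool_pos: [0.2929, 0.2286, 0.4043]
tcp_rot: [-0.417, -3.113, 0.0]
wrist_force: [0.8, 0.1, 1.0]
width: 0.003
```

```bash
python3 -m creep '[{"slide":[-0.82,-0.58,0],"angular":[0,0,0]},{"slide":[-0.82,-0.58,0],"angular":[0,0,0]},{"slide":[-0.82,-0.58,0],"angular":[0,0,0]},{"slide":[-0.82,-0.58,0],"angular":[0,0,0]},{"slide":[-0.82,-0.58,0],"angular":[0,0,0]}]'; python3 -m creep '[{"slide":[-0.82,-0.58,0],"angular":[0,0,0]},{"slide":[-0.82,-0.58,0],"angular":[0,0,0]},{"slide":[-0.82,-0.58,0],"angular":[0,0,0]},{"slide":[-0.82,-0.58,0],"angular":[0,0,0]},{"slide":[-0.82,-0.58,0],"angular":[0,0,0]}]'
```

```text
time: 2.18
tool_pos: [0.3727, 0.1315, 0.4044]
tcp_rot: [-0.418, -3.113, 0.0]
wrist_force: [0.1, 1.1, 0.5]
width: 0.0
time: 2.6
tool_pos: [0.4526, 0.0346, 0.4042]
tcp_rot: [-0.418, -3.113, 0.0]
wrist_force: [-0.1, 1.0, 0.6]
width: 0.001
```

```bash
python3 -m creep '[{"slide":[-0.82,-0.58,0],"angular":[0,0,0]},{"slide":[-0.82,-0.58,0],"angular":[0,0,0]},{"slide":[-0.82,-0.58,0],"angular":[0,0,-1]},{"slide":[0,0,0],"angular":[0,0,-1]},{"slide":[0,0,0],"angular":[0,0,-1]}]'; python3 -m creep '[{"slide":[0,0,0],"angular":[0,0,-1]},{"slide":[0,0,0],"angular":[0,0,-1]},{"slide":[0,0,0],"angular":[0,0,-1]},{"slide":[0,0,0],"angular":[0,0,-1]},{"slide":[0,0,0],"angular":[0,0,-1]}]'
python3 - <<'E'
from h import *
from workcell import bot
from scipy.spatial.transform import Rotation as R
s=bot.read_state(); r=R.from_rotvec(s['tcp_rot']).as_matrix(); print(s['tool_pos'],r.round(4),s['wrist_force'])
tip=s['tool_pos']+r@[0,0,.173]; print("tip",tip)
print("to green",r.T@(np.array([.531,-.062,.040])-tip)*1000/25,"to enter",r.T@(np.array([.4838,-.0778,.04])-tip)*1000/25)
E
```

```text
time: 3.02
tool_pos: [0.5006, -0.0236, 0.404]
tcp_rot: [-0.088, -3.139, 0.0]
wrist_force: [-0.4, 0.3, -0.3]
width: -0.001
time: 3.43
tool_pos: [0.4998, -0.0224, 0.4041]
tcp_rot: [0.462, -3.106, -0.0]
wrist_force: [-0.1, 0.8, 0.9]
width: -0.002
[ 0.49980015 -0.02238386  0.4041105 ] [[-9.568e-01 -2.909e-01 -1.100e-03]
 [-2.909e-01  9.568e-01  1.000e-04]
 [ 1.000e-03  4.000e-04 -1.000e+00]] [-0.10253737  0.83413322  0.86183479]
tip [ 0.49960698 -0.02236939  0.23111061]
to green [-0.74832663 -1.88502367  7.64288484] to enter [ 1.24186948 -1.94055052  7.64494013]
```

```bash
python3 -m creep '[{"slide":[-0.25,-0.63,0.8],"angular":[0,0,0]},{"slide":[-0.25,-0.63,0.8],"angular":[0,0,0]},{"slide":[-0.25,-0.63,0.8],"angular":[0,0,0]},{"slide":[0,0,0.9],"angular":[0,0,0]},{"slide":[0,0,0.9],"angular":[0,0,0]}]'; python3 -m creep '[{"slide":[0,0,0.9],"angular":[0,0,0]},{"slide":[0,0,0.8],"angular":[0,0,0]},{"slide":[0,0,0],"angular":[0,0,0]},{"slide":[0,0,0],"angular":[0,0,0]}]'
cat > st.py <<'E'
from h import *
from workcell import bot
from scipy.spatial.transform import Rotation as R
s=bot.read_state(); r=R.from_rotvec(s['tcp_rot']).as_matrix()
tip=s['tool_pos']+r@[0,0,.173]; print("tip",tip,s['wrist_force'])
print("to green",r.T@(np.array([.531,-.062,.040])-tip)*1000/25,"to enter",r.T@(np.array([.4838,-.0778,.04])-tip)*1000/25)
E
cat > look.py <<'E'
from h import *
import sys
im=np.zeros((400,800,3),np.uint8)
for i,(n,x,y) in enumerate((("top",287,225),("side",290,235))):
    p,d=imaging.read_camera(n); im[:,i*400:i*400+400]=cv2.resize(p[y-50:y+50,x-50:x+50],(400,400),interpolation=cv2.INTER_CUBIC)
cv2.imwrite(f"pics/{sys.argv[1]}.png",im[...,::-1])
E
python3 st.py; python3 look.py above
```

```text
time: 3.85
tool_pos: [0.5319, -0.063, 0.2986]
tcp_rot: [-0.455, 3.108, -0.0]
wrist_force: [-0.5, 0.7, -0.7]
width: 0.0
time: 4.18
tool_pos: [0.5307, -0.0621, 0.2557]
tcp_rot: [0.456, -3.104, -0.002]
wrist_force: [-0.6, 0.8, 0.3]
width: -0.002
tip [ 0.52995911 -0.06200886  0.0827089 ] [-0.58488908  0.79470189  0.33948693]
to green [-0.04621175 -0.0146313   1.70817555] to enter [ 1.94377069 -0.07697502  1.71532726]
```

View pics/above.png

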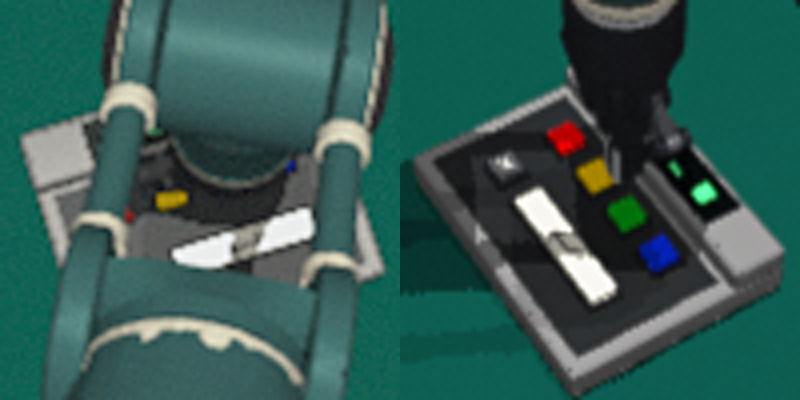

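```bash
python3 - <<'E'
from h import *
for z in(.083,.065): print(proj("side",[.530,-.062,z]))
p,d=imaging.read_camera("side"); 
cv2.imwrite("pics/tipz.png",cv2.resize(p[195:250,265:330],(780,660))[:600,:,::-1])
E
```

```text
[295.57698451 227.27755391]
[295.58103942 231.41881352]
```

View pics/tipz.png

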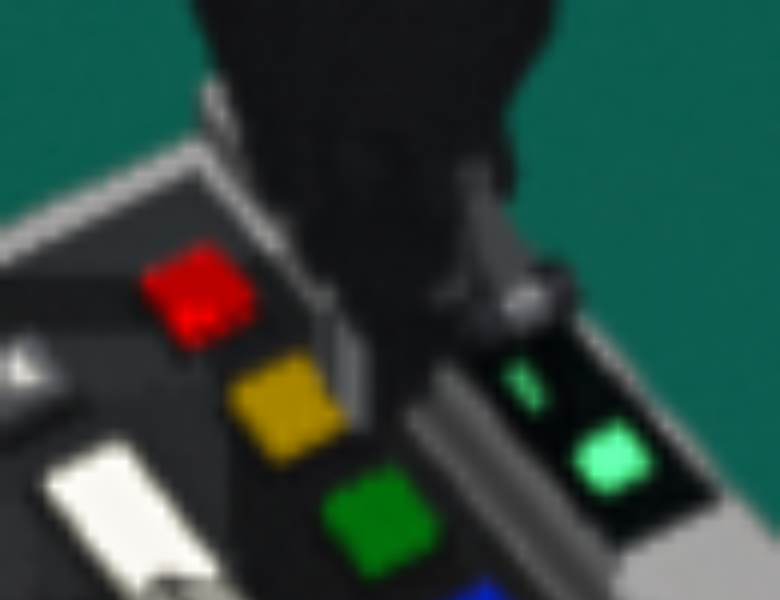

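```bash
python3 - <<'E'
from h import *
p,d=imaging.read_camera("side")
P=[]
for v in range(195,240):
    for u in range(270,320):
        if d[v,u]>0:
            o,r=ray("side",u,v); P.append(np.r_[o+r*d[v,u],u,v])
P=np.array(P); th=np.radians(17.9); ex=np.array([np.cos(th),np.sin(th)]); ey=np.array([-np.sin(th),np.cos(th)])
q=P[(P[:,2]>.06)]; rel=q[:,:2]-[.531,-.062]; L=np.c_[rel@ex,rel@ey,q[:,2]]*1000
for z in range(60,200,10):
    m=(L[:,2]>=z)&(L[:,2]<z+10)
    if m.any(): print(z,m.sum(),L[m].min(0).round(0)[:2],L[m].max(0).round(0)[:2])
E
```

```text
80 1 [-8. -7.] [-8. -7.]
90 18 [-14. -16.] [4. 2.]
100 17 [-13. -18.] [3. 1.]
110 12 [-12. -16.] [-5.  2.]
120 12 [-14. -15.] [-9.  8.]
130 44 [-15. -34.] [ 9. 28.]
140 35 [-17. -43.] [ 8. 38.]
150 40 [-18. -49.] [ 6. 50.]
160 44 [-19. -61.] [-7. 18.]
170 78 [-20. -64.] [11.  9.]
180 60 [-21. -62.] [ 4. 14.]
190 51 [-22. -44.] [  7. -10.]
```

```bash
python3 -m creep '[{"slide":[0,0,0.7],"angular":[0,0,0]},{"slide":[0,0,0.6],"angular":[0,0,0]},{"slide":[0,0,0.2],"angular":[0,0,0]},{"slide":[0,0,0],"angular":[0,0,0]},{"slide":[0,0,0],"angular":[0,0,0]}]'; python3 st.py
```

```text
time: 4.8
tool_pos: [0.532, -0.0623, 0.2205]
tcp_rot: [-0.456, 3.107, -0.0]
wrist_force: [0.8, 0.3, 1.1]
width: 0.005
tip [ 0.53211321 -0.06229977  0.04751094] [0.75182815 0.34322484 1.075736  ]
to green [0.03944971 0.0244106  0.30039514] to enter [ 2.02944596 -0.03788101  0.29875401]
```

```bash
python3 -m creep '[{"slide":[0,0,0.08],"angular":[0,0,0]},{"slide":[0,0,0.08],"angular":[0,0,0]},{"slide":[0,0,0.08],"angular":[0,0,0]},{"slide":[0,0,0.08],"angular":[0,0,0]},{"slide":[0,0,0],"angular":[0,0,0]}]'; python3 -m creep '[{"slide":[0,0,0.04],"angular":[0,0,0]},{"slide":[0,0,0.04],"angular":[0,0,0]},{"slide":[0,0,0],"angular":[0,0,0]}]'; python3 -m creep '[{"slide":[0,0,0.04],"angular":[0,0,0]},{"slide":[0,0,0],"angular":[0,0,0]}]';  python3 st.py
```

```text
time: 5.22
tool_pos: [0.5319, -0.0623, 0.2118]
tcp_rot: [-0.456, 3.107, -0.0]
wrist_force: [-0.2, 0.1, 1.4]
width: 0.001
time: 5.47
tool_pos: [0.5319, -0.0623, 0.2099]
tcp_rot: [-0.456, 3.107, -0.0]
wrist_force: [-0.1, -0.1, 2.5]
width: -0.001
time: 5.63
tool_pos: [0.5319, -0.0623, 0.2089]
tcp_rot: [-0.456, 3.107, -0.0]
wrist_force: [0.6, 0.8, 3.6]
width: -0.002
tip [ 0.5320478  -0.0623149   0.03588896] [0.57186716 0.83956953 3.59196205]
to green [ 0.03638833  0.02405378 -0.16448008] to enter [ 2.02638227 -0.03831337 -0.16604415]
```

```bash
python3 -m creep '[{"slide":[0,0,0.04],"angular":[0,0,0]},{"slide":[0,0,0],"angular":[0,0,0]}]'; python3 -m creep '[{"slide":[0,0,0.02],"angular":[0,0,0]},{"slide":[0,0,0],"angular":[0,0,0]}]'; python3 st.py; python3 look.py pressg
```

```text
time: 5.8
tool_pos: [0.5319, -0.0623, 0.2084]
tcp_rot: [-0.457, 3.108, -0.0]
wrist_force: [0.2, 0.1, 5.1]
width: -0.0
time: 5.97
tool_pos: [0.532, -0.0623, 0.2083]
tcp_rot: [-0.457, 3.108, -0.0]
wrist_force: [-2.4, 0.1, 8.2]
width: -0.006
tip [ 0.53206659 -0.06231327  0.03528962] [-2.3904483   0.05469971  8.16876796]
to green [ 0.03715774  0.02421925 -0.18844136] to enter [ 2.02715419 -0.03807889 -0.18947312]
```

View pics/pressg.png

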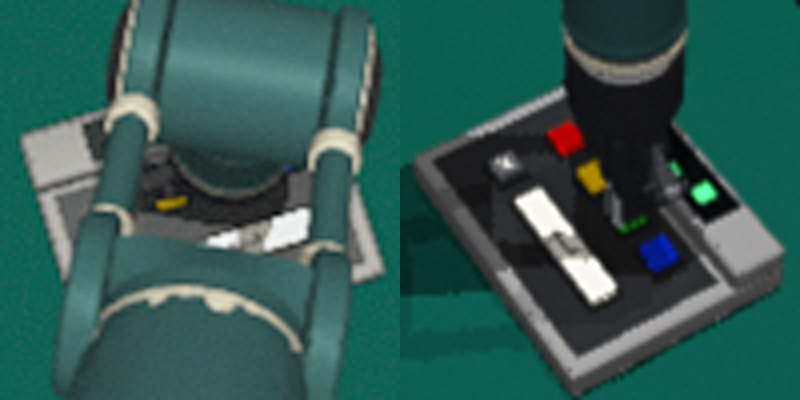

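The tip sits on the green key, visible at (630,220) in the side crop. The force rose sharply to 8 N with the tip stopped at 35.3 mm, so the key has bottomed. Now I lift and move to the enter bar.

```bash
python3 -m creep '[{"slide":[0,0,-0.2],"angular":[0,0,0]},{"slide":[0,0,-0.4],"angular":[0,0,0]},{"slide":[0,0,-0.4],"angular":[0,0,0]},{"slide":[0,0,0],"angular":[0,0,0]}]'; python3 -m creep '[{"slide":[0.5,0,0],"angular":[0,0,0]},{"slide":[0.5,0,0],"angular":[0,0,0]},{"slide":[0.5,0,0],"angular":[0,0,0]},{"slide":[0.5,-0.04,0],"angular":[0,0,0]},{"slide":[0,0,0],"angular":[0,0,0]}]'; python3 st.py; python3 look.py abovee
```

```text
time: 6.4
tool_pos: [0.5323, -0.0624, 0.2343]
tcp_rot: [-0.456, 3.106, -0.001]
wrist_force: [1.7, -0.4, 1.1]
width: 0.0
time: 6.82
tool_pos: [0.4805, -0.078, 0.2309]
tcp_rot: [0.454, -3.104, -0.002]
wrist_force: [-0.9, 0.2, -0.4]
width: -0.003
tip [ 0.47969499 -0.07792608  0.05788871] [-0.91870956  0.1955567  -0.35451426]
to green [-2.151558    0.02084228  0.70691145] to enter [-0.16164182 -0.04349229  0.71482656]
```

View pics/abovee.png

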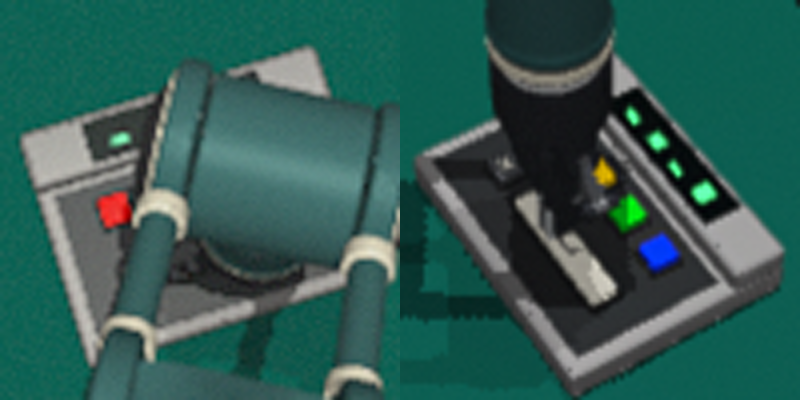

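The tip is over the enter bar, at about (555,220) in the side crop. The green key looks up and the keypad corners have not moved. I let the arm settle and check again.

```bash
python3 -m creep '[{"slide":[0,0,0],"angular":[0,0,0]},{"slide":[0,0,0],"angular":[0,0,0]}]'; python3 st.py
```

```text
time: 7.08
tool_pos: [0.4845, -0.0777, 0.2325]
tcp_rot: [-0.456, 3.107, -0.0]
wrist_force: [-0.4, 0.3, 0.1]
width: -0.001
tip [ 0.48465605 -0.07768544  0.05945807] [-0.43260105  0.31556628  0.12219322]
to green [-1.95518719  0.06832991  0.78002005] to enter [0.03480046 0.0057667  0.7782901 ]
```

```bash
python3 -m creep '[{"slide":[0,0,0.3],"angular":[0,0,0]},{"slide":[0,0,0.2],"angular":[0,0,0]},{"slide":[0,0,0.1],"angular":[0,0,0]},{"slide":[0,0,0.08],"angular":[0,0,0]},{"slide":[0,0,0],"angular":[0,0,0]}]';python3 -m creep '[{"slide":[0,0,0.08],"angular":[0,0,0]},{"slide":[0,0,0.06],"angular":[0,0,0]},{"slide":[0,0,0.04],"angular":[0,0,0]},{"slide":[0,0,0.04],"angular":[0,0,0]},{"slide":[0,0,0],"angular":[0,0,0]}]'; python3 st.py
```

```text
time: 7.5
tool_pos: [0.4837, -0.0774, 0.2142]
tcp_rot: [0.457, -3.107, -0.001]
wrist_force: [-1.0, -0.3, 1.1]
width: 0.002
time: 7.92
tool_pos: [0.4841, -0.0776, 0.2098]
tcp_rot: [-0.456, 3.108, -0.0]
wrist_force: [-1.0, 0.6, 3.0]
width: 0.002
tip [ 0.4841729  -0.07756744  0.0368361 ] [-0.99251852  0.56430296  3.01685603]
to green [-1.97307154  0.05787551 -0.12590522] to enter [ 0.0169186  -0.004629   -0.12656136]
```

```bash
python3 -m creep '[{"slide":[0,0,0.04],"angular":[0,0,0]},{"slide":[0,0,0.03],"angular":[0,0,0]},{"slide":[0,0,0],"angular":[0,0,0]}]'; python3 -m creep '[{"slide":[0,0,0.02],"angular":[0,0,0]},{"slide":[0,0,0],"angular":[0,0,0]}]'; python3 st.py; python3 look.py presse
```

```text
time: 8.17
tool_pos: [0.4842, -0.0776, 0.2084]
tcp_rot: [-0.456, 3.108, 0.0]
wrist_force: [-1.7, 0.5, 5.8]
width: -0.003
time: 8.33
tool_pos: [0.4842, -0.0776, 0.2083]
tcp_rot: [-0.456, 3.108, 0.0]
wrist_force: [-2.0, 0.9, 9.6]
width: 0.004
tip [ 0.48422305 -0.0775937   0.03531057] [-1.962031    0.89178096  9.63939489]
to green [-1.97144036  0.05944914 -0.1872656 ] to enter [ 0.01855038 -0.00303909 -0.18757998]
```

View pics/presse.png

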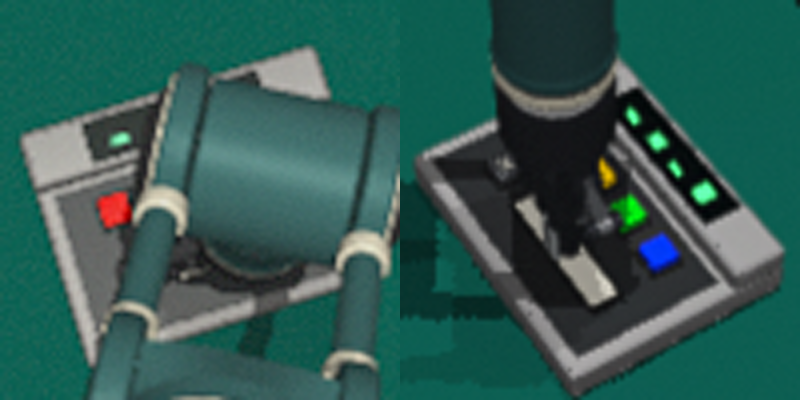

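The enter bar is bottomed: the tip is on it at (565,245), with 9.6 N and the tip stopped at 35.3 mm. I lift well clear and check.

```bash
python3 -m creep '[{"slide":[0,0,-0.2],"angular":[0,0,0]},{"slide":[0,0,-0.5],"angular":[0,0,0]},{"slide":[0,0,-0.9],"angular":[0,0,0]},{"slide":[0,0,-0.9],"angular":[0,0,0]},{"slide":[0,0,-0.9],"angular":[0,0,0]}]'; python3 -m creep '[{"slide":[0,0,-0.9],"angular":[0,0,0]},{"slide":[0,0,-0.9],"angular":[0,0,0]},{"slide":[0,0,-0.5],"angular":[0,0,0]},{"slide":[0,0,0],"angular":[0,0,0]},{"slide":[0,0,0],"angular":[0,0,0]}]'; python3 st.py; python3 - <<'E'
from h import *
p,d=imaging.read_camera("side"); q=np.load("side0.npz")['p']
cv2.imwrite("pics/final.png",p[...,::-1])
print(cv2.phaseCorrelate(*[cv2.cvtColor(a[245:280,245:335],cv2.COLOR_RGB2GRAY).astype(np.float32) for a in(q,p)]))
E
```

```text
time: 8.85
tool_pos: [0.4836, -0.0776, 0.2928]
tcp_rot: [0.456, -3.107, -0.0]
wrist_force: [-0.3, -0.0, -0.0]
width: 0.001
time: 9.27
tool_pos: [0.4841, -0.0776, 0.3501]
tcp_rot: [-0.456, 3.107, -0.001]
wrist_force: [0.2, -0.3, -1.0]
width: -0.001
tip [ 0.48428804 -0.07768276  0.1770524 ] [ 0.2303171  -0.31526966 -1.02056283]
to green [-1.9641191   0.06715428  5.48414383] to enter [2.58758832e-02 4.83532720e-03 5.48206957e+00]
((-0.10063182429272644, 0.07926293387558303), 0.8611057290324459)
```

View pics/final.png

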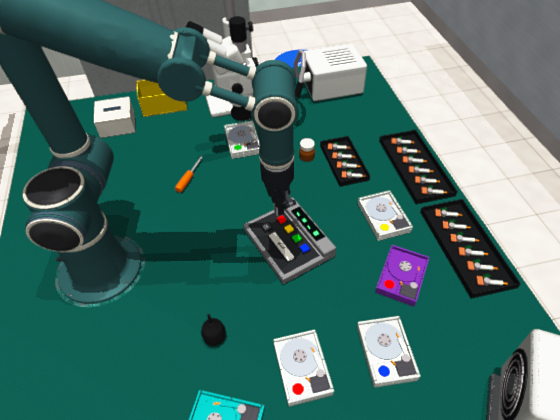

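The gripper is clear above the keypad at (285,245). All keys look up, the keypad shift is about 0.1 px, and the drives, screwdriver, jar and blower are where they were.

```bash
python3 -c "
from workcell import order
print(order.finish_job())"
```

```text
the job is handed in; nothing more can be done
None
```

I booked the inspected drive and handed the job in at about 9.3 s. The drive under the microscope has the green sticker. With the fingers shut, I pressed the green key and let it come up, then pressed the enter bar and let it come up.

- **Presses:** both keys stopped with the fingertips at about 35.3 mm. The last wrist force readings were about 8 N on green and 10 N on enter, under the 20 N limit. I have no direct reading of key travel, so "fully down" rests on that stop height and the sharp rise in force.
- **Final check:** after lifting clear, the side picture showed the keypad shifted by only about 0.1 pixel. By eye, all keys were up and the drives, screwdriver, jar and blower were where they had been.
- **Disagreement:** one position reading over the enter bar was about 4 mm off while the arm was still settling. It agreed after I waited. No other check failed or disagreed.

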